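# Unlatch and open the culture box with the orange knob

### The job

Two culture boxes stand on the bench, each shut by a clear sliding cover that a spring plunger locks. Open the one with the orange knob: pull its knob straight up to free the cover, keep it up while you slide the cover fully open along its rails, away from the dish, and let go so that the pin drops into its open-position slot. Leave the box with the blue knob shut.

Things in the scene. Friction and masses are not known exactly. Their poses are not given: they have to be found in the camera images.
- orange_knob (a point): Grip point on the axis of the orange plunger knob (round, upright, 28 mm wide, 31 mm tall) on the cover of a white box (240 x 104 x 59 mm, fixed, orange front plate). At rest 86 mm above the bench, 14 mm below the knob's top, 31 mm above the cover's steel plate. Moves with the knob. Its x axis is the cover's opening direction, roughly away from the robot (box turned up to 20 degrees); z is up.
- orange_cover (a joint): Slide of that box's cover (clear pane with steel plate, carries the knob), in m along +x of orange_knob: 0 shut, 0.088 fully open at its stop. Moves with 1 to 2 N once the pin is out; locked (3 mm of play) while the pin is in its hole.
- orange_plunger (a joint): Lift of the orange knob and its pin, in m: 0 down, 0.016 at its upper stop. The pin is clear from 0.010 on, so lift 11 to 15 mm straight up and hold it there while sliding. A spring draws it down with 3 N at 0, 8 N at the top. Let go, it drops to 0 in the hole (cover shut) or in the long slot (cover open beyond 0.077); in between it rides on the deck.
- blue_cover (a joint): The same slide on the identical neighbouring box with blue knob and blue front plate: 0 shut, and to stay shut. The boxes stand side by side, the orange one on the left or on the right.

How it is judged:
By the outcome, as a careful person would: the job done as asked, in the order asked, and still so for the second after the job is handed in, with the robot touching nothing.
It also fails if it takes over 32 s, if anything falls off the work surface, if the arm or the gripper's body presses on something with over 40 N, if the wrist force passes 120 N, or if a joint passes its speed limit or range.

### The arm

A 6-joint arm with a two-finger parallel gripper is mounted at the origin on a cart in front of the work surface, level with it; the furniture and walls round the work are solid. World frame = base frame: x ahead of the robot, y to its left, z up, the work surface at z = 0. Lengths are in m, angles in degrees, forces in N, time in s.
With the tool pointing down it reaches from about 0.3 to 0.75 m from the base axis. Payload 8.5 kg.
Tool frame: the origin (TCP) lies midway between the tips of the shut fingers; the grasp point (between the pads) lies 19 mm behind it (env.tcp_to_grasp is the z of the grasp point in the tool frame, in m); z points along the fingers, y is the line along which they close (so a half turn about z gives the same grasp; the last joint's range is limited). The gripper opens to 85 mm and grips with 20 to 120 N. Pads are 22 mm wide; open, the fingers measure 114 mm over their backs; the gripper's body (76 mm by 85 mm) begins 54 mm behind the grasp point. The pads swing forward as they close: fully open they stand 13 mm farther back than shut.
Start: joints at [55.159, 21.807, 74.336, -0, 83.858, -12.336], TCP at [0.211, 0.508, 0.231] pointing down, gripper open.
Joint ranges: [-178.18, 178.18], [-50.72, 133.34], [12.68, 142.11], [-81.47, 261.47], [9.98, 163.14], [-165.26, 165.26]. Speed limits (degrees/s): [136.94, 136.94, 180, 180, 180, 180].

### API

Orientations are given as a 3x3 rotation matrix whose columns are the frame's x, y, z axes.
In Python, from rig import env, imaging, job, models gives the robot as it stands. The module is installed in compiled form; this text tells all that it offers.
- The arm moves only by the tool jog_arm, never from a script. Its argument "plan" is text: rows parted by semicolons, each of 7 numbers parted by spaces: the turn, a rotation vector about the tool's x, y, z in degrees, then the shift along the tool's x, y, z in cm, then the closure in counts, from 0 (fully open) to 255 (shut). In form: rx ry rz x y z claw; .... A call has 1 to 10 rows; each row shifts and turns the commanded pose from where the row before left it, along the tool's axes as they then stand; what a row does not reach is not made up. A row lasts 1/12 s, in which the tool goes at most 41.7 mm and 7.16 degrees, less where a joint would pass 70% of its speed; a pose out of reach is approached as far as the arm can. A call with a gripper value outside its range is refused whole. The fingers move at their own pace and stop on an object; "grip_force" is the grip in N (left out, the last holds). Time passes only in rows, so rows that do not move let the fingers close. It gives the time, the measured TCP pose, the force, the opening and the grip force at its end, in the units of the state.
- env.observe(): the state, without advancing time (a new reading comes with each control period).
- imaging.get_image(name): name is "side" or "top"; returns a dict with "pixels" (384x512x3 uint8, red, green, blue), "depth" (384x512 float32, m along the optical axis (not along the pixel's ray), 0 where there is no reading), "fov_y" (degrees; the focal length in pixels is half the picture's height over the tangent of half this angle, whatever the lens; pixels are square), "cx", "cy" (the principal point, pixels), "distortion" ([k1, k2, p1, p2, k3] as OpenCV has them; the pictures are not rectified), "world_from_camera" (4x4, takes a point from camera to world coordinates). Camera axes: x right, y down, z forward; pixel columns grow to the right and rows downward; lengths in m; the calibration is good to about 2 mm. A picture is of the moment at which its call begins.
- job.close_job(): hands the job in; it is judged then, once.
Trained networks look in the newest picture that a camera, given by its name, has taken for a name from the list of things; names that differ only in an ending like _2 or _b are one class to them, and where a whole thing is asked for, a point or a joint stands for the part that bears it (a point fixed in the world has none). Each returns a list of dicts, best first, with "confidence" (0 to 1); they miss things now and then, are a little off and sometimes report something else, mostly with a low value. They report only what shows in the picture. A call takes as long as a camera call.
- models.outline_of(camera, query): "region" (384x512 bool, what is visible of it) and "bbox" ([centre column, centre row, width, height] in pixels, round what is visible of it).
- models.tip_of(camera, query): "at" ([column, row] in pixels: a listed point, or the origin of a listed thing).
The state is a dict: "time_s": time; "q": joint angles; "qvel": joint speeds; "joint_efforts": joint torques, N m; "position": TCP position; "tool_rot": TCP orientation; "ft_force": force on the tool from outside, world axes, zero at the start; "wrist_torque": the same for the moment, N m; "grip_width": finger opening in m; "gripper_force": force on a finger pad.
Only numpy, scipy, OpenCV 4.12 (cv2) and the standard library are available. Lean on these libraries where they do the work, as an engineer would, in place of code of your own. Each camera call takes 0.05 s, during which the arm holds its last target. There are 200 camera calls.

## Working session

There is one attempt and no reset: what is moved stays moved. The work goes in short steps, Python scripts to look and compute and a tool call to move; the robot and the scene stay as the last step left them, time stands still between calls to the robot, and variables do not carry over. Pictures are saved under pics/ and viewed, at most 10 in all, crops included, and the job is handed in when it is done.

Besides the shell and the picture viewer there is one more tool, called after "Request:" as name(argument=value, ...), one argument or row to a line, values as JSON. jog_arm: Moves the arm, as the interface text tells. Its arguments: {"type":"object","properties":{"plan":{"type":"string"},"grip_force":{"type":"number"}},"required":["plan"]}

```bash
mkdir -p pics
cat > h.py <<'E'
import numpy as np, cv2
from rig import env, imaging, job, models
def K(im):
    f=im["pixels"].shape[0]/2/np.tan(np.radians(im["fov_y"]/2))
    return np.array([[f,0,im["cx"]],[0,f,im["cy"]],[0,0,1]])
def rays(im,px):
    n=cv2.undistortPoints(np.array(px,float).reshape(-1,1,2),K(im),np.array(im["distortion"],float)).reshape(-1,2)
    return np.c_[n,np.ones(len(n))]
def world(im,px,z=None):
    r=rays(im,px);T=np.array(im["world_from_camera"])
    if z is None:
        p=np.array(px).round().astype(int); c=r*im["depth"][p[:,1],p[:,0]][:,None]
        return c@T[:3,:3].T+T[:3,3]
    d=r@T[:3,:3].T
    return T[:3,3]+d*((z-T[2,3])/d[:,2])[:,None]
E
python3 - <<'E'
from h import *
np.set_printoptions(precision=4,suppress=True)
a=[]
for c in("top","side"):
    im=imaging.get_image(c); a.append(im["pixels"]); print(c,np.array(im["world_from_camera"])[:3,3])
    cv2.imwrite(f"pics/{c}0.png",im["pixels"][:,:,::-1])
    for q in("orange_knob",):
        for t in models.tip_of(c,q)[:3]: print(q,t,world(im,[t["at"]],.086),world(im,[t["at"]]))
    for q in("orange_knob","orange_cover","blue_cover"):
        for t in models.outline_of(c,q)[:2]:
            v,u=np.nonzero(t["region"]); P=world(im,np.c_[u,v]); print(q,t["confidence"],t["bbox"],np.median(P,0),P.min(0),P.max(0))
s=env.observe(); print(s["position"],s["tool_rot"],s["ft_force"],env.tcp_to_grasp)
E
```

```text
top [0.3632 0.0004 0.9371]
orange_knob {'at': [333.7, 183.2], 'confidence': 0.43} [[ 0.5367 -0.1712  0.086 ]] [[ 0.5338 -0.1684  0.1002]]
orange_knob 0.72 [334.8, 185.3, 15.0, 13.2] [ 0.5398 -0.1693  0.0992] [ 0.5284 -0.1926  0.0498] [ 0.5666 -0.1579  0.1053]
orange_cover 0.56 [336.8, 205.5, 48.2, 60.6] [ 0.4908 -0.1805  0.0551] [ 0.3632 -0.2369  0.0485] [0.566  0.0004 0.9371]
blue_cover 0.94 [197.6, 221.3, 33.9, 59.7] [0.4491 0.14   0.0548] [0.3632 0.0004 0.0458] [0.5238 0.1853 0.9371]
side [ 0.463  -0.759   0.4969]
orange_knob {'at': [288.8, 223.3], 'confidence': 0.68} [[ 0.544  -0.1659  0.086 ]] [[ 0.5421 -0.1799  0.0957]]
orange_knob 0.61 [288.8, 226.6, 12.3, 19.0] [ 0.5384 -0.1796  0.093 ] [ 0.463  -0.759   0.0506] [ 0.5621 -0.114   0.4969]
orange_cover 0.58 [262.0, 237.7, 75.4, 44.3] [ 0.4908 -0.1811  0.0559] [ 0.4153 -0.759   0.0512] [ 0.5604 -0.129   0.4969]
blue_cover 0.75 [242.2, 163.9, 53.8, 24.0] [0.4568 0.1365 0.0561] [ 0.3772 -0.759   0.0531] [0.5163 0.1859 0.4969]
[0.2105 0.5081 0.2313] [[-0.9238  0.3828 -0.    ]
 [ 0.3828  0.9238 -0.    ]
 [ 0.     -0.     -1.    ]] [0.6787 0.8718 0.4513] -0.0187
```

Run:
```python
import cv2
a=cv2.imread("pics/top0.png")[110:300,140:400]; cv2.imwrite("pics/top0c.png",cv2.resize(a,None,fx=3,fy=3,interpolation=cv2.INTER_CUBIC))
```

```text
(no output)
```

View pics/top0c.png

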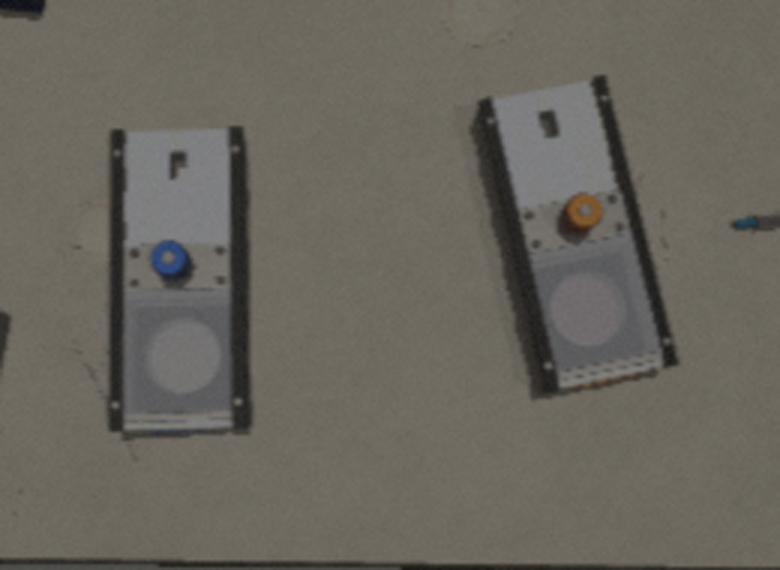

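View pics/side0.png

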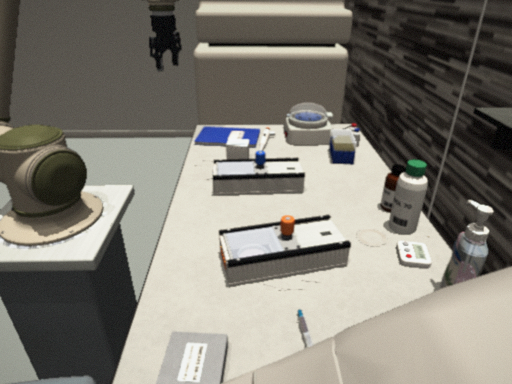

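The top crop shows the orange box on the right: knob top at about (584,208), i.e. full-image (334.7,179.3). Its slot is further up, at (548,123), and the dish lies below it. The blue box is on the left. The side view agrees. Next I measure the yaw and the knob axis.

Run:
```python
from h import *
np.set_printoptions(precision=4,suppress=True)
im=imaging.get_image("top")
c=lambda *p:[((x-1)/3+140,(y-1)/3+110) for x,y in p]
P=world(im,c((490,120),(547,366),(604,98),(667,343)),.059);print(P)
for i in(0,2): d=P[i]-P[i+1];print(np.degrees(np.arctan2(d[1],d[0])),np.linalg.norm(d))
v,u=np.mgrid[120:260,280:380];px=np.c_[u.ravel(),v.ravel()]
W=world(im,px); m=(W[:,2]>.045)&(W[:,2]<.075)&(im["depth"][px[:,1],px[:,0]]>0)
r=cv2.minAreaRect(W[m,:2].astype(np.float32));print("rect",r,W[m,2].mean())
C=im["pixels"][px[:,1],px[:,0]].astype(int)
k=(C[:,0]-C[:,2]>60)&(W[:,2]>.085);print("knob top",k.sum(),W[k].mean(0),np.median(W[k],0), (W[k].min(0)+W[k].max(0))/2)
im=imaging.get_image("side")
px=np.array([(x,y) for y in range(200,250) for x in range(270,310)]);C=im["pixels"][px[:,1],px[:,0]].astype(int);W=world(im,px)
k=(C[:,0]-C[:,2]>60)&(W[:,2]>.06);print("side",k.sum(),W[k].mean(0),W[k].min(0),W[k].max(0))
# ray through side orange mask centroid & intersect at z=.086
print(world(im,[px[k].mean(0)],W[k,2].mean()))
```

```text
[[ 0.6238 -0.1043  0.059 ]
 [ 0.427  -0.1469  0.059 ]
 [ 0.6435 -0.1966  0.059 ]
 [ 0.446  -0.2405  0.059 ]]
12.196359377481045 0.20142904167467565
12.528760707714156 0.2023445599038458
rect ((0.5355901122093201, -0.17200452089309692), (0.24062275886535645, 0.1087988093495369), 12.534567832946777) 0.05443940616127869
knob top 65 [ 0.5364 -0.1649  0.126 ] [ 0.5415 -0.1695  0.1   ] [ 0.4582 -0.0902  0.5173]
side 215 [ 0.5391 -0.1772  0.0918] [ 0.5275 -0.1846  0.0602] [ 0.5617 -0.1132  0.1025]
[[ 0.5391 -0.1772  0.0918]]
```

Request:
jog_arm(
  plan="0 0 6.9 0 0 0 0;0 0 6.9 0 0 0 0;0 0 6.9 0 0 0 0;0 0 6.9 0 0 0 0;0 0 6.9 0 0 0 0;0 0 6.9 0 0 0 0;0 0 6.9 0 0 0 0;0 0 6.8 0 0 0 0;0 0 0 -3 0.7 0 0;0 0 0 -3 0.7 0 0",
  grip_force=50,
)

```text
time_s: 1.43
position: [0.2368, 0.4523, 0.231]
tool_rot: [[-0.216, 0.976, -0.0], [0.976, 0.216, -0.0], [-0.0, -0.0, -1.0]]
ft_force: [0.9, 0.6, -0.9]
grip_width: 0.0856
gripper_force: 0.0
```

Request:
jog_arm(
  plan="0 0 0 -3.5 0.8 0 0;0 0 0 -3.5 0.8 0 0;0 0 0 -3.5 0.8 0 0;0 0 0 -3.5 0.8 0 0;0 0 0 -3.5 0.8 0 0;0 0 0 -3.5 0.8 0 0;0 0 0 -3.5 0.8 0 0;0 0 0 -3.5 0.8 0 0;0 0 0 -3.5 0.8 0 0;0 0 0 -3.5 0.8 0 0",
)

```text
time_s: 2.27
position: [0.3907, 0.1261, 0.2316]
tool_rot: [[-0.215, 0.977, 0.001], [0.977, 0.215, 0.0], [-0.0, 0.001, -1.0]]
ft_force: [0.2, 0.9, -0.4]
grip_width: 0.0854
gripper_force: 0.0
```

Request:
jog_arm(
  plan="0 0 0 -3.5 0.9 0 0;0 0 0 -3.5 0.9 0 0;0 0 0 -3.5 0.9 0 0;0 0 0 -3.5 0.9 0 0;0 0 0 -3.5 0.9 0 0;0 0 0 -3.5 0.9 0 0;0 0 0 -3.5 0.9 0 0;0 0 0 0 0 0 0",
)

```text
time_s: 2.93
position: [0.5065, -0.103, 0.2307]
tool_rot: [[-0.21, 0.978, 0.001], [0.978, 0.21, -0.001], [-0.002, 0.0, -1.0]]
ft_force: [-0.4, -0.6, -1.2]
grip_width: 0.0856
gripper_force: 0.0
```

Request:
jog_arm(
  plan="0 0 0 -2.4 0.6 0 0;0 0 0 -2.4 0.6 0 0;0 0 0 -2.4 0.6 0 0;0 0 0 0 0 3 0;0 0 0 0 0 3 0;0 0 0 0 0 3 0;0 0 0 0 0 2 0;0 0 0 0 0 1 0;0 0 0 0 0 0 0;0 0 0 0 0 0 0",
)

```text
time_s: 3.77
position: [0.5379, -0.1645, 0.1121]
tool_rot: [[-0.215, 0.977, 0.001], [0.977, 0.215, -0.0], [-0.001, 0.001, -1.0]]
ft_force: [-0.5, 0.3, 0.6]
grip_width: 0.0854
gripper_force: 0.0
```

Run:
```python
from h import *
np.set_printoptions(precision=4,suppress=True)
s=env.observe();print(s["position"],s["ft_force"],s["q"])
im=imaging.get_image("side");cv2.imwrite("pics/s1.png",cv2.resize(im["pixels"][150:300,200:400,::-1],None,fx=4,fy=4,interpolation=cv2.INTER_CUBIC))
```

```text
[ 0.5379 -0.1645  0.1121] [-0.4511  0.3149  0.5837] [-29.0606  29.4614  82.7919   0.0008  67.6985 -41.4648]
```

View pics/s1.png

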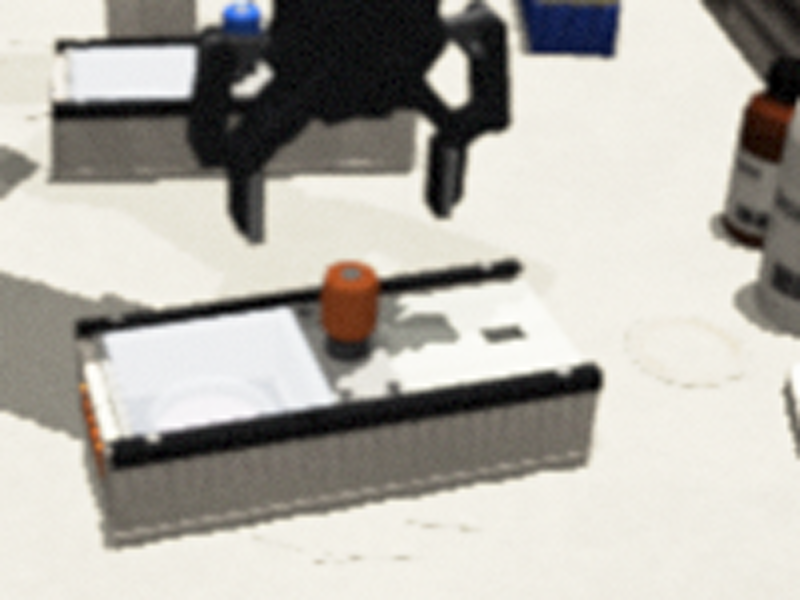

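The picture shows the open fingers above the knob, with the knob at about (350,300) between fingertips at (245,240) and (445,210). Descending.

Request:
jog_arm(
  plan="0 0 0 -0.6 0.1 0 0;0 0 0 0 0 2 0;0 0 0 0 0 1.4 0;0 0 0 0 0 1 0;0 0 0 0 0 0 0;0 0 0 0 0 0 0",
)

```text
time_s: 4.32
position: [0.5401, -0.1703, 0.0679]
tool_rot: [[-0.215, 0.977, 0.001], [0.977, 0.215, -0.0], [-0.0, 0.0, -1.0]]
ft_force: [0.8, -0.3, -0.6]
grip_width: 0.0857
gripper_force: 0.0
```

Request:
jog_arm(
  plan="0 0 0 0 0 0 255;0 0 0 0 0 0 255;0 0 0 0 0 0 255;0 0 0 0 0 0 255;0 0 0 0 0 0 255;0 0 0 0 0 0 255;0 0 0 0 0 0 255;0 0 0 0 0 0 255;0 0 0 0 0 0 255;0 0 0 0 0 0 255",
  grip_force=50,
)

```text
time_s: 5.15
position: [0.5413, -0.1699, 0.0682]
tool_rot: [[-0.215, 0.977, 0.004], [0.977, 0.215, -0.001], [-0.001, 0.004, -1.0]]
ft_force: [5.7, 3.4, 2.4]
grip_width: 0.0263
gripper_force: 49.5
```

Request:
jog_arm(
  plan="0 0 0 0 0.15 0 255;0 0 0 0 0 0 255;0 0 0 0 0 0 255;0 0 0 0 0 0 255",
)

```text
time_s: 5.48
position: [0.5418, -0.1698, 0.0682]
tool_rot: [[-0.215, 0.977, 0.002], [0.977, 0.215, -0.001], [-0.001, 0.002, -1.0]]
ft_force: [1.0, 0.9, 5.0]
grip_width: 0.0262
gripper_force: 49.8
```

Relieved. Now I lift.

Request:
jog_arm(
  plan="0 0 0 0 0 -0.3 255;0 0 0 0 0 -0.3 255;0 0 0 0 0 -0.3 255;0 0 0 0 0 -0.3 255;0 0 0 0 0 -0.2 255;0 0 0 0 0 0 255;0 0 0 0 0 0 255;0 0 0 0 0 0 255",
)

```text
time_s: 6.15
position: [0.5413, -0.1697, 0.0811]
tool_rot: [[-0.215, 0.977, 0.0], [0.977, 0.215, 0.0], [-0.0, 0.0, -1.0]]
ft_force: [4.1, -0.8, -7.3]
grip_width: 0.0267
gripper_force: 49.6
```

Run:
```python
from h import *
np.set_printoptions(precision=4,suppress=True)
s=env.observe();print(s["position"],s["ft_force"])
im=imaging.get_image("side");cv2.imwrite("pics/s2.png",cv2.resize(im["pixels"][150:300,200:400,::-1],None,fx=4,fy=4,interpolation=cv2.INTER_CUBIC))
```

```text
[ 0.5413 -0.1697  0.0811] [ 4.1223 -0.7916 -7.3203]
```

View pics/s2.png

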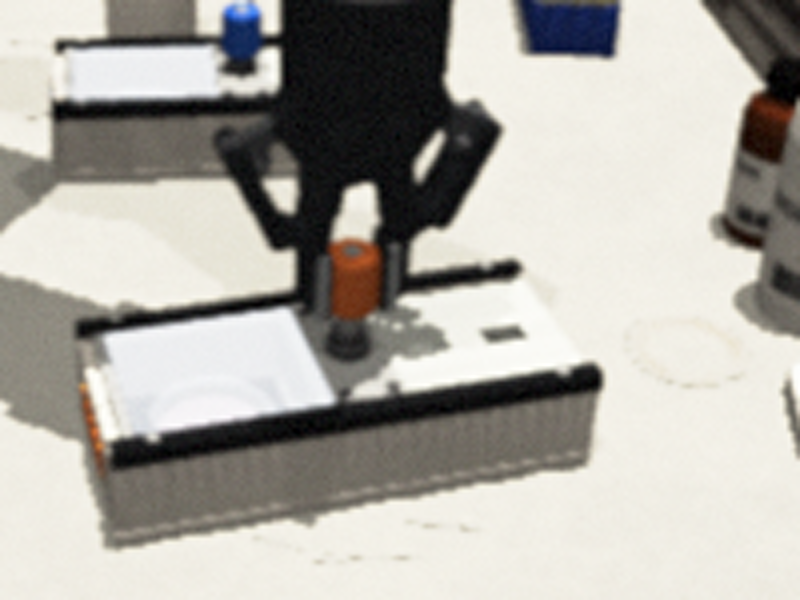

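The knob rose from row 262 to 242 (about 13 mm), and the -7.3 N matches the spring. Sliding now.

Request:
jog_arm(
  plan="0 0 0 0 0.3 0 255;0 0 0 0 0.3 0 255;0 0 0 0 0.4 0 255;0 0 0 0 0.4 0 255;0 0 0 0 0.4 0 255;0 0 0 0 0.4 0 255;0 0 0 0 0.4 0 255;0 0 0 0 0.4 0 255;0 0 0 0 0 0 255;0 0 0 0 0 0 255",
)

```text
time_s: 7.03
position: [0.571, -0.1632, 0.0813]
tool_rot: [[-0.215, 0.977, 0.001], [0.977, 0.215, -0.0], [-0.0, 0.001, -1.0]]
ft_force: [1.3, -3.0, -8.1]
grip_width: 0.0266
gripper_force: 49.7
```

Request:
jog_arm(
  plan="0 0 0 0 0.6 0 255;0 0 0 0 0.6 0 255;0 0 0 0 0.6 0 255;0 0 0 0 0.6 0 255;0 0 0 0 0.6 0 255;0 0 0 0 0.6 0 255;0 0 0 0 0.6 0 255;0 0 0 0 0.6 0 255;0 0 0 0 0 0 255;0 0 0 0 0 0 255",
)

```text
time_s: 7.87
position: [0.618, -0.1528, 0.0813]
tool_rot: [[-0.215, 0.977, 0.001], [0.977, 0.215, -0.0], [-0.0, 0.001, -1.0]]
ft_force: [2.4, -2.6, -7.7]
grip_width: 0.0265
gripper_force: 49.9
```

Request:
jog_arm(
  plan="0 0 0 0 0.3 0 255;0 0 0 0 0.3 0 255;0 0 0 0 0.3 0 255;0 0 0 0 0.2 0 255;0 0 0 0 0 0 255;0 0 0 0 0 0 255;0 0 0 0 0 0 255",
)

```text
time_s: 8.45
position: [0.6275, -0.1507, 0.081]
tool_rot: [[-0.215, 0.977, -0.002], [0.977, 0.215, 0.0], [0.0, -0.002, -1.0]]
ft_force: [-3.4, -3.3, -8.0]
grip_width: 0.0261
gripper_force: 50.1
```

Request:
jog_arm(
  plan="0 0 0 0 0 0.3 255;0 0 0 0 0 0.3 255;0 0 0 0 0 0.3 255;0 0 0 0 0 0.3 255;0 0 0 0 0 0 255;0 0 0 0 0 0 255",
)

```text
time_s: 8.95
position: [0.6276, -0.1507, 0.0694]
tool_rot: [[-0.215, 0.977, -0.002], [0.977, 0.215, 0.0], [0.0, -0.002, -1.0]]
ft_force: [-4.4, -2.6, -4.0]
grip_width: 0.0258
gripper_force: 50.4
```

Request:
jog_arm(
  plan="0 0 0 0 0 0 0;0 0 0 0 0 0 0;0 0 0 0 0 0 0;0 0 0 0 0 0 0;0 0 0 0 0 0 0;0 0 0 0 0 0 0;0 0 0 0 0 0 0;0 0 0 0 0 0 0",
)

```text
time_s: 9.62
position: [0.6282, -0.1506, 0.0693]
tool_rot: [[-0.215, 0.977, 0.0], [0.977, 0.215, 0.0], [0.0, 0.0, -1.0]]
ft_force: [-0.4, 0.7, -0.1]
grip_width: 0.0855
gripper_force: 0.0
```

Request:
jog_arm(
  plan="0 0 0 0 0 -1 0;0 0 0 0 0 -2 0;0 0 0 0 0 -3 0;0 0 0 0 0 -3 0;0 0 0 0 0 -3 0;0 0 0 2 -3 -1 0;0 0 0 2 -3 0 0;0 0 0 2 -3 0 0;0 0 0 2 -3 0 0;0 0 0 0 0 0 0",
)

```text
time_s: 10.45
position: [0.4881, -0.0953, 0.1997]
tool_rot: [[-0.215, 0.977, -0.004], [0.977, 0.215, 0.002], [0.003, -0.004, -1.0]]
ft_force: [1.3, -0.9, 1.7]
grip_width: 0.0859
gripper_force: 0.0
```

Run:
```python
from h import *
np.set_printoptions(precision=4,suppress=True)
im=imaging.get_image("side");cv2.imwrite("pics/s3.png",cv2.resize(im["pixels"][150:300,200:400,::-1],None,fx=4,fy=4,interpolation=cv2.INTER_CUBIC))
px=np.array([(x,y) for y in range(190,250) for x in range(280,350)]);C=im["pixels"][px[:,1],px[:,0]].astype(int);W=world(im,px)
k=(C[:,0]-C[:,2]>60)&(W[:,2]>.06);print("side",k.sum(),np.median(W[k],0),W[k].min(0),W[k].max(0))
```

```text
side 214 [ 0.6238 -0.1608  0.0937] [ 0.6117 -0.1662  0.0712] [ 0.6374 -0.1381  0.1025]
```

View pics/s3.png

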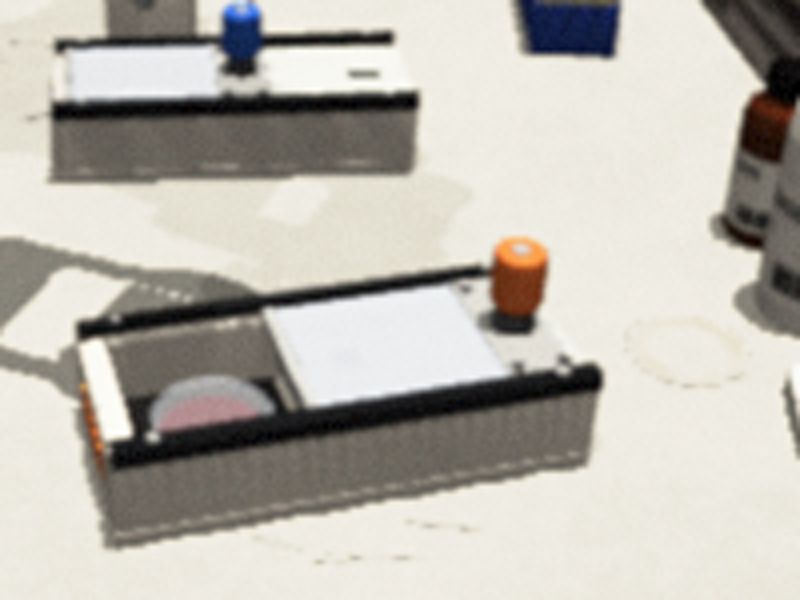

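The cover is open: the dish is exposed at (212,405) and the knob is at (520,280). The knob is fully down (its top reads 0.1025 m, as at rest) after moving about 87 mm. The blue box is still shut.

```bash
python3 -c "
from rig import job
print(job.close_job())"
```

```text
the job is handed in; nothing more can be done
None
```

The orange box's cover is fully open with its pin seated in the open slot, the blue box is still shut, the arm is clear of both boxes, and the job is handed in.

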